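# Press the stuck anvil out of a pellet die

### The arm

A 6-joint arm with a two-finger parallel gripper is mounted at the origin on a cart in front of the work surface, level with it; the furniture and walls round the work are solid. World frame = base frame: x ahead of the robot, y to its left, z up, the work surface at z = 0. Lengths are in mm, angles in rad, forces in N, time in s.
With the tool pointing down it reaches from about 350 to 850 mm from the base axis. Payload 8.1 kg.
Tool frame: the origin (TCP) lies at the very end of the fingers, on their centre line; the grasp point (between the pads) lies 19 mm behind it; z points along the fingers, y is the line along which they close (so a half turn about z gives the same grasp; the last joint's range is limited). The gripper opens to 93 mm and grips with 3 to 60 N. Pads are 15 mm wide; open, the fingers measure 128 mm over their backs; the gripper's body (75 mm by 188 mm) begins 65 mm behind the grasp point.
Start: joints at [-1.376, 0.13, 1.488, -0, 1.523, -0.085], TCP at [165.718, -576.665, 218.635] pointing down, gripper open.
Joint ranges: [-2.96, 2.96], [-0.89, 2.26], [0.02, 2.5], [-1.34, 4.48], [0, 2.73], [-2.66, 2.66]. Speed limits (rad/s): [2.39, 2.39, 2.79, 3.14, 3.14, 3.14].

### API

Orientations are given as a rotation vector (axis times angle).
In Python, from station import readout, eyes, workorder gives the robot as it stands. The module is installed in compiled form; this text tells all that it offers.
- The arm moves only by the tool arm_command, never from a script. Its argument "series" is one flat list of numbers, 7 for each row, row after row: the gripper command: -1 is fully open, 1 is shut, values between are in proportion, then the shift along the tool's x, y, z scaled (see below), then the turn, a rotation vector about the tool's x, y, z scaled (see below). In form: [fingers, x, y, z, wx, wy, wz, fingers, x, y, z, wx, wy, wz, ...]. A call has 1 to 10 rows; each row is the pose to reach, as a shift and turn from the pose commanded when the call began, along the tool's axes at that moment; what a row does not reach only later rows make up. The controller multiplies each number of a shift by 0.15 m and each number of a turn by pi/2 rad. A row lasts 1/8 s, in which the tool goes at most 62.5 mm and 10.7 degrees, less where a joint would pass 70% of its speed; a pose out of reach is approached as far as the arm can. A call with a number of a shift or a turn outside -1 to 1 is refused whole. A call with a gripper value outside its range is refused whole. The fingers move at their own pace and stop on an object; "squeeze" is the grip in N (left out, the last holds). Time passes only in rows, so rows that repeat a pose let the fingers close. It gives the time, the measured TCP pose, the force, the opening and the grip force at its end, in the units of the state.
- readout.read_state(): the state, without advancing time (a new reading comes with each control period).
- eyes.camera(name): name is "side" or "top"; returns (picture, depth): 400x640x3 uint8, blue, green, red; 400x640 float32, mm along the optical axis (not along the pixel's ray), 0 where there is no reading.
- eyes.calibration(name): a dict with "camera_matrix" (3x3 intrinsics, pixels), "pose" (4x4, takes a point from camera to world coordinates). Camera axes: x right, y up, looking along -z (the intrinsics and any distortion apply to the point x, -y, -z); pixel columns grow to the right and rows downward; lengths in mm; the calibration is good to about 2 mm. A picture is of the moment at which its call begins. calibration takes no time and is no camera call.
- workorder.hand_in(): hands the job in; it is judged then, once.
The state is a dict: "clock": time; "joint_positions": joint angles; "dq": joint speeds; "joint_torque": joint torques, N m; "ee_pos": TCP position; "orientation": TCP orientation; "force": force on the tool from outside, world axes, zero at the start; "torque": the same for the moment, N m; "gripper_width": opening from 0.0 (shut) to 1.0 (fully open); "finger_force": force on a finger pad.
Only numpy, scipy, OpenCV 4.12 (cv2) and the standard library are available. Lean on these libraries where they do the work, as an engineer would, in place of code of your own. Each camera call takes 0.05 s, during which the arm holds its last target. There are 200 camera calls.

### The job

A steel anvil has stuck inside the pellet die that is clamped sloping in its cradle. Take the short thick steel push rod from the bench, feel its end into the open upper mouth of the die and push it down the bore steadily until the anvil comes out of the lower mouth and drops into the small metal tray there. Never force it: the die is lapped and hard, and a cocked or misplaced rod would score it. Then stop and let go: leave the rod in the bore without driving it right through, the anvil in the tray, the tray where it stands, and everything else undisturbed.

Things in the scene. Friction and masses are not known exactly. Their poses are not given: they have to be found in the camera images.
- die: steel pellet die: thick round tube 80 mm long, 54 mm outside, 17 mm bore right through, clamped in a grey cradle (base 76 x 104 mm) screwed to the bench. Origin in the middle of the bore, 56 mm above the bench; x is the push direction along the bore, 15 degrees downhill, from the upper mouth (x = -40 mm) to the lower (+40 mm); y is level. A nipple stands on it up to 44 mm from the bore axis (z).
- near_mouth (a point): centre of the upper mouth of the bore, the nearer to the robot, some 66 mm above the bench; x points down into the bore. Its bevel does not guide the rod. Rim and bore are lapped: the rod must not bear on them with over some 30 N; a side load on the rod cocks it, and it then binds.
- far_mouth (a point): centre of the lower mouth of the bore, 80 mm further on, some 46 mm above the bench; x points out of the bore
- anvil_c (a point): centre of the steel anvil, a plain cylinder 16.5 mm in diameter and 24 mm long, x along its axis; it sits somewhere inside the bore, held by a rubber seal 50 to 76 mm below the upper mouth. Moving it takes some 10 to 20 N until its rear end has passed the seal; then it slides out and falls.
- tray: small square sheet-metal tray, 70 x 70 mm, 16 mm high, 3 mm walls and floor, open on top, standing loose on the bench below the lower mouth; origin at the centre of its underside
- crucible: white crucible, 41 mm wide, 33 mm high, standing by; origin at the centre of its underside; not to be disturbed
- plunger: steel die plunger standing on its knob, 30 mm wide, 66 mm high; origin at the centre of its underside; not to be disturbed
- cap_1: black screw cap, 56 mm wide, 19 mm high, on the bench; origin at the centre of its underside; not to be disturbed
- push_rod: push rod lying on the bench, origin at its centre: plain steel cylinder, 15.5 mm in diameter, 110 mm long, 0.15 kg, square-cut ends alike, knurled in the middle, x along it. The anvil falls out when it is 75 to 88 mm in, with too little left to hold: push the end with closed fingers. Held near one end it sags a little; let go before half of it is in, it tips and binds.
Mind the look-alikes: they are no part of the job. Leave any purple look-alike of the tray alone. What is shaped like the push_rod but orange is not meant.

How it is judged (in metres and radians):
On the way, in this order (a step that is already met when the one before it is completed fails the run):
1. the push rod has entered the bore by its upper mouth (x of push_rod in the frame of die between -0.08 and -0.02 m and y of push_rod in the frame of die between -0.006 and 0.006 m and z of push_rod in the frame of die between -0.008 and 0.008 m and angle between the x axis of push_rod and the x axis of die, either way round below 0.12 rad), for 0.1 s.
2. the rod has pushed the anvil out of the lower mouth (x of anvil_c in the frame of die above 0.044 m and x of push_rod in the frame of die above -0.04 m and y of push_rod in the frame of die between -0.006 and 0.006 m and z of push_rod in the frame of die between -0.008 and 0.008 m and angle between the x axis of push_rod and the x axis of die, either way round below 0.12 rad), for 0.1 s.
At the end, for the whole second after the job is handed in: the anvil lies in the tray (its centre within 38 mm of the tray's centre and under 25 mm high), the tray at rest within 30 mm of where it stood, the push rod still lying in the bore with its upper end outside or at most 5 mm inside the upper mouth (horizontal distance between anvil_c and tray below 0.038 m and height (world z) of anvil_c below 0.025 m and linear speed of tray below 0.02 m/s and distance of tray from where it was at the start of the episode below 0.03 m and x of push_rod in the frame of die between -0.05 and 0.02 m and y of push_rod in the frame of die between -0.006 and 0.006 m and z of push_rod in the frame of die between -0.008 and 0.008 m and angle between the x axis of push_rod and the x axis of die, either way round below 0.12 rad); the robot touches nothing.
It fails at once if the rod was driven right through (its upper end more than 10 mm inside the upper mouth) (x of push_rod in the frame of die above 0.025 m and y of push_rod in the frame of die between -0.006 and 0.006 m and z of push_rod in the frame of die between -0.008 and 0.008 m).
It fails at once if the rod was forced against the die with over 35 N (contact force between push_rod and die above 35 N).
It fails at once if a bystander was moved by more than 40 mm (distance of any of crucible, plunger, cap_1 from where it was at the start of the episode above 0.04 m).
It also fails if it takes over 46 s, if anything falls off the work surface, if the arm or the gripper's body presses on something with over 40 N, if the wrist force passes 120 N, or if a joint passes its speed limit or range.

## Working session

There is one attempt and no reset: what is moved stays moved. The work goes in short steps, Python scripts to look and compute and a tool call to move; the robot and the scene stay as the last step left them, time stands still between calls to the robot, and variables do not carry over. Pictures are saved under pics/ and viewed, at most 12 in all, crops included, and the job is handed in when it is done.

Besides the shell and the picture viewer there is one more tool, called as name(argument=value, ...) on one line, values as JSON. arm_command: Moves the arm, as the interface text tells. Shifts and turns lie within -1 to 1; 1 stands for 0.15 m of shift or pi/2 rad of turn. Its arguments: {"type":"object","properties":{"series":{"type":"array"},"squeeze":{"type":"number"}},"required":["series"]}

```bash
mkdir -p pics; cat > h.py <<'E'
import numpy as np,cv2
from station import readout,eyes,workorder
from scipy.spatial.transform import Rotation as R
def cloud(name,d):
    c=eyes.calibration(name);K=np.array(c['camera_matrix']);T=np.array(c['pose'])
    v,u=np.mgrid[0:400,0:640]
    x=(u-K[0,2])/K[0,0]*d;y=(v-K[1,2])/K[1,1]*d
    P=np.stack([x,-y,-d,np.ones_like(d)],-1)@T.T
    return P[...,:3]
E
python3 - <<'E'
from h import *
for n in ['side','top']:
    p,d=eyes.camera(n);cv2.imwrite(f'pics/{n}0.png',p);np.savez(f'{n}0.npz',p=p,d=d)
    c=eyes.calibration(n);print(n,c)
print(readout.read_state())
E
```

```text
side {'camera_matrix': array([[387.85885735,   0.        , 313.83241252],
       [  0.        , 387.85885735, 200.99342111],
       [  0.        ,   0.        ,   1.        ]]), 'pose': array([[ 9.99609621e-01,  1.80244308e-02, -2.13477454e-02,
         3.92309193e+02],
       [-2.79346188e-02,  6.30730993e-01, -7.75498595e-01,
        -1.14815765e+03],
       [-5.13236127e-04,  7.75792198e-01,  6.30988275e-01,
         6.77723294e+02],
       [ 0.00000000e+00,  0.00000000e+00,  0.00000000e+00,
         1.00000000e+00]])}
top {'camera_matrix': array([[366.48956201,   0.        , 316.02665337],
       [  0.        , 366.48956201, 199.52163002],
       [  0.        ,   0.        ,   1.        ]]), 'pose': array([[ 2.33045203e-02,  9.93446319e-01, -1.11898664e-01,
         3.28895415e+02],
       [-9.99540009e-01,  2.53266234e-02,  1.66833122e-02,
        -4.01638773e+02],
       [ 1.94079904e-02,  1.11458395e-01,  9.93579567e-01,
         8.99827779e+02],
       [ 0.00000000e+00,  0.00000000e+00,  0.00000000e+00,
         1.00000000e+00]])}
{'clock': 0.1, 'joint_positions': array([-1.37642015e+00,  1.31088172e-01,  1.48917251e+00, -2.55357473e-05,
        1.52302840e+00, -8.53934253e-02]), 'dq': array([-0.00077526, -0.0006346 , -0.00241983, -0.00088016, -0.00122368,
        0.00105501]), 'joint_torque': array([ 7.47580634e-04, -5.61341643e+01, -4.93093443e+01,  7.69129512e-02,
        2.91498739e-02, -5.47702189e-05]), 'ee_pos': array([ 165.59431615, -576.14774948,  217.68968476]), 'orientation': array([-3.10922951e+00, -4.37795199e-01,  1.85038997e-04]), 'force': array([ 0.96474755,  0.15859892, -0.29029214]), 'torque': array([-0.04492473, -0.04103919, -0.02016788]), 'finger_force': 0.0, 'gripper_width': 1.0023914239790728}
```

View pics/side0.png

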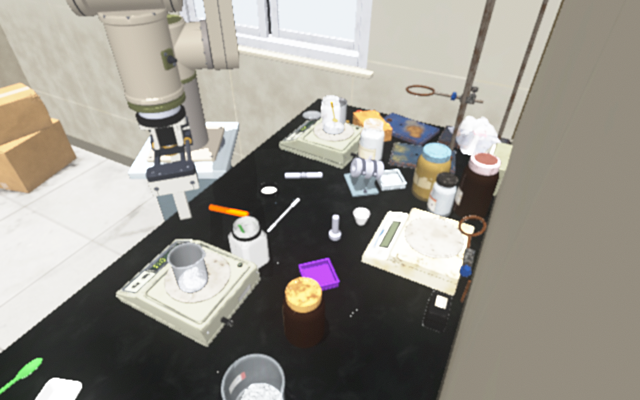

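View pics/top0.png

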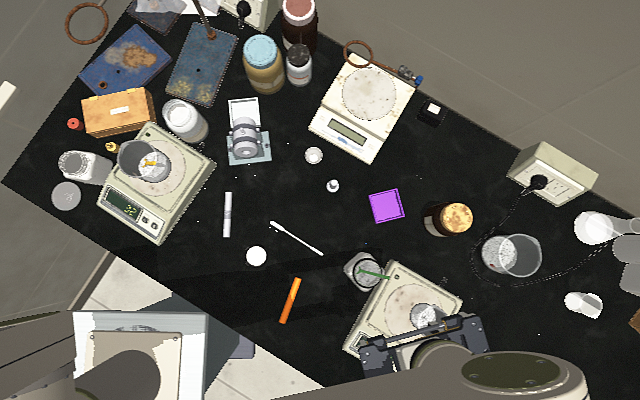

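The side view shows the die at (365,170), the tray at (392,180) and the steel rod at (303,175). The top view shows the die at (245,145), the tray at (243,112) and the rod at (227,214). The orange (290,300) and purple (385,205) look-alikes are also visible.

```bash
python3 - <<'E'
from h import *
z=np.load('top0.npz');p,d=z['p'],z['d'];P=cloud('top',d)
s=np.load('side0.npz');Ps=cloud('side',s['d'])
a=cv2.resize(p[80:250,190:350],None,fx=4.9,fy=4.9*.7/.7,interpolation=cv2.INTER_CUBIC)[:600]
b=cv2.resize(s['p'][140:250,270:420],None,fx=5.3,fy=5.3,interpolation=cv2.INTER_CUBIC)
cv2.imwrite('pics/tc.png',a[:600]);cv2.imwrite('pics/sc.png',b)
# bright blobs in the top view
g=p.max(2)
roi=np.zeros_like(g);roi[90:270,200:360]=1
m=((g>70)&(roi>0)).astype('uint8')
n,l,st,c=cv2.connectedComponentsWithStats(m)
for i in range(1,n):
    if st[i,4]>30:
        q=P[l==i];mu=np.median(q,0);w=np.linalg.eigh(np.cov((q[:,:2]).T));print(st[i],q.min(0).round(),q.max(0).round(),mu.round(1),w[1][:,1].round(3),w[0].round())
# silver rod in detail
m=(g>90);m[:185]=0;m[240:]=0;m[:,:215]=0;m[:,240:]=0
q=P[m];print('rod z',np.percentile(q[:,2],[5,50,95]).round(1))
# ray-cast at z=12: 
rect=cv2.minAreaRect(np.argwhere(m)[:,::-1].astype('float32'));print(rect)
# table and die
f=P[100:170,220:280]
for zl in (70,85,95): 
    k=f[...,2]>zl; print(zl,k.sum(), f[k].mean(0) if k.any() else '')
E
```

```text
[200  90  18  18 222] [ 654. -161.   -0.] [ 698. -120.   22.] [ 679.2 -139.3   17.8] [-0.917  0.399] [101. 142.]
[258  90  18   4  40] [ 695. -306.    5.] [ 702. -265.   29.] [ 697.1 -288.6   20.7] [-0.05   0.999] [  2. 128.]
[ 308   90   52   70 2435] [ 329. -522.   -3.] [ 714. -392.  900.] [ 619.9 -469.3   38.1] [-0.987 -0.159] [ 959. 1785.]
[ 226   97   46   69 2327] [ 329. -402.   -4.] [ 689. -187.  900.] [ 572.2 -246.4   18.5] [-0.964 -0.265] [ 727. 3020.]
[200 114   8  27 157] [ 569. -147.    4.] [ 615. -127.   79.] [ 589.9 -143.1   42.6] [-0.957  0.289] [  7. 156.]
[304 147  19  17 248] [ 329. -429.   -3.] [ 563. -384.  900.] [ 539.2 -406.7   15.5] [-1.    -0.008] [127. 281.]
[200 153  17  37 344] [ 329. -402.    1.] [ 532. -132.  900.] [ 493.7 -153.4   53.6] [-0.967 -0.256] [241. 391.]
[326 179  13  14 130] [ 450. -470.   -3.] [ 483. -441.   70.] [ 460.3 -454.    14.5] [0.492 0.871] [40. 59.]
[223 192   9  46 329] [ 329. -402.   -3.] [ 443. -191.  900.] [ 387.9 -203.5   13.8] [-0.987 -0.159] [ 374. 1029.]
[270 221  54  35 191] [ 295. -437.   -5.] [ 375. -305.    8.] [ 339.2 -362.7    2.8] [0.517 0.856] [   6. 2232.]
[246 246  21  20 327] [ 267. -402.   -0.] [ 329. -250.  900.] [ 291.  -274.7    4.1] [-0.26   0.966] [147. 314.]
[343 253  17  17 132] [ 263. -523.   -4.] [ 302. -486.   90.] [ 281.5 -500.4   53.1] [-0.715  0.699] [  2. 180.]
rod z [-0.4 13.9 17.2]
((227.04986572265625, 214.0025177001953), (7.091141700744629, 44.344608306884766), 2.8624050617218018)
70 673 [ 558.01955968 -250.99838     100.24414072]
85 209 [ 533.57717056 -260.03451063  151.07736811]
95 25 [ 416.95271809 -345.2089999   611.42323405]
```

View pics/tc.png

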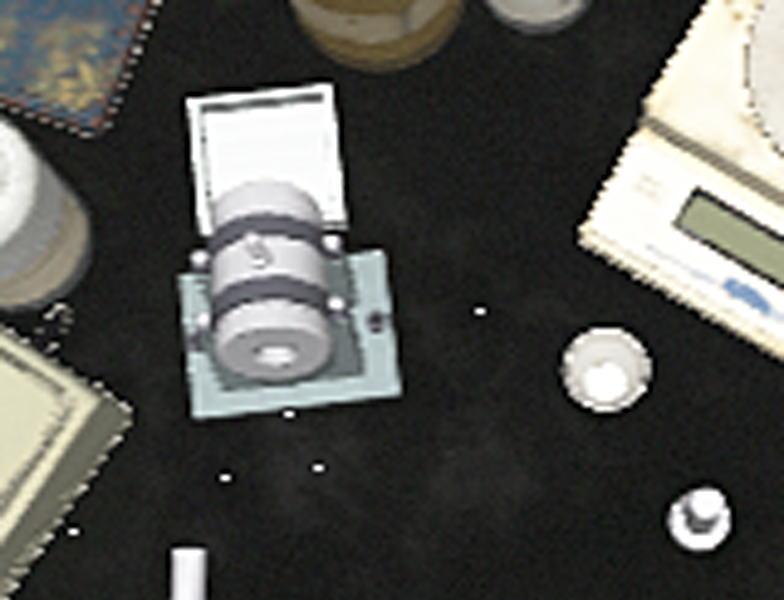

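View pics/sc.png

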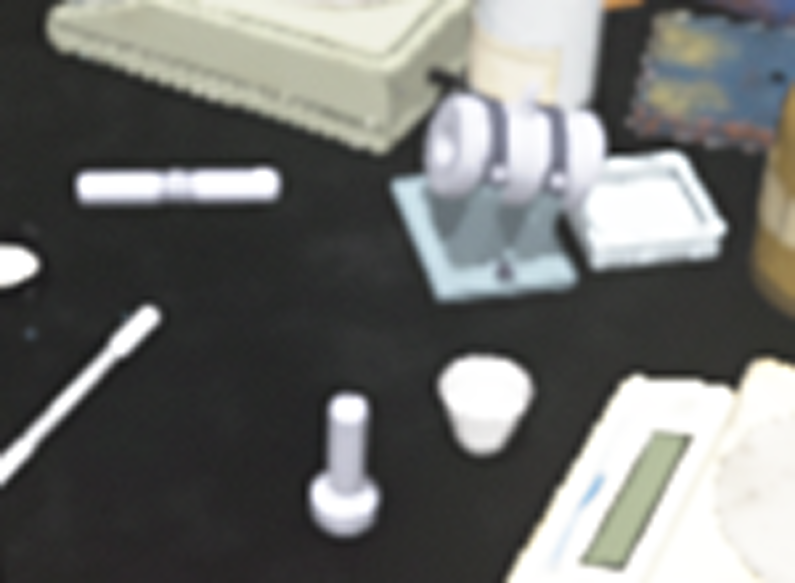

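The crops show the die bore facing the robot (top view about (245,152), side view about (355,168)). The tray butts under the lower mouth, and the rod lies almost along world x with its ends in clear view. The next step is fitting the axes.

```bash
cat >> h.py <<'E'
def ray(name,u,v):
    c=eyes.calibration(name);K=np.array(c['camera_matrix']);T=np.array(c['pose'])
    r=np.array([(u-K[0,2])/K[0,0],-(v-K[1,2])/K[1,1],-1.]);return T[:3,3],T[:3,:3]@r
def onz(name,u,v,z):
    o,r=ray(name,u,v);return o+r*(z-o[2])/r[2]
def tri(ut,us):
    o1,r1=ray('top',*ut);o2,r2=ray('side',*us);A=np.stack([r1,-r2],1)
    t=np.linalg.lstsq(A,o2-o1,rcond=None)[0];a,b=o1+r1*t[0],o2+r2*t[1];return (a+b)/2,a-b
def proj(name,X):
    c=eyes.calibration(name);K=np.array(c['camera_matrix']);T=np.array(c['pose'])
    q=T[:3,:3].T@(np.array(X)-T[:3,3]);return K[0,0]*q[0]/-q[2]+K[0,2],K[1,1]*-q[1]/-q[2]+K[1,2]
E
python3 - <<'E'
from h import *
from scipy.optimize import least_squares
z=np.load('top0.npz');p,d=z['p'],z['d'];P=cloud('top',d);s=np.load('side0.npz');ps=s['p'];Ps=cloud('side',s['d'])
# rod ends
def ends(p,roi,thr,name):
    m=np.zeros(p.shape[:2],'uint8');y0,y1,x0,x1=roi;m[y0:y1,x0:x1]=p.max(2)[y0:y1,x0:x1]>thr
    n,l,st,c=cv2.connectedComponentsWithStats(m);i=1+st[1:,4].argmax();m=(l==i).astype('uint8')
    (c,wh,a)=cv2.minAreaRect(np.argwhere(m)[:,::-1].astype('float32'));b=cv2.boxPoints((c,wh,a))
    e=[np.linalg.norm(b[0]-b[1]),np.linalg.norm(b[1]-b[2])]
    E=[(b[0]+b[1])/2,(b[2]+b[3])/2] if e[0]<e[1] else [(b[1]+b[2])/2,(b[3]+b[0])/2]
    print(name,c,wh,[onz(name,*q,z).round(1) for q in E for z in (8,15)])
ends(p,(185,242,215,240),100,'top');ends(ps,(165,185,275,330),100,'side')
# cylinder fit
t=np.radians(15)
for nm,Q,dd,box in (('top',P,d,(100,170,220,280)),('side',Ps,s['d'],(140,205,335,395))):
    q=Q[box[0]:box[1],box[2]:box[3]].reshape(-1,3);k=(dd[box[0]:box[1],box[2]:box[3]].ravel()>0)&(q[:,2]>45)&(q[:,2]<95)&(abs(q[:,1]+250)<45)&(abs(q[:,0]-560)<60);q=q[k]
    def res(v):
        y,z,ps_=v;ax=np.array([np.cos(t)*np.cos(ps_),np.cos(t)*np.sin(ps_),-np.sin(t)])
        o=np.array([550,y,z]);w=q-o;r=np.linalg.norm(w-np.outer(w@ax,ax),axis=1)-27;return r
    f=least_squares(res,[-255,56,0.05],loss='soft_l1',f_scale=2);r=f.fun
    ax=np.array([np.cos(t)*np.cos(f.x[2]),np.cos(t)*np.sin(f.x[2]),-np.sin(t)])
    k=abs(res(f.x))<3;sx=(q[k]-[550,f.x[0],f.x[1]])@ax
    print(nm,len(q),f.x,k.sum(),np.percentile(sx,[1,5,95,99]).round(1))
# mouth triangulated by eye
print('mouth',tri((245.5,151.8),(354.9,168.3)))
# plate corners from crop, z~8
for u,v in ((180,275),(385,252),(400,395),(195,416)): print('plate',onz('top',190+u/4.9,80+v/4.9,8).round(1))
# tray rim
for u,v in ((187,98),(332,84),(345,225),(203,233)): print('tray',onz('top',190+u/4.9,80+v/4.9,16).round(1))
# surroundings heights
k=(d>0)&(P[...,0]>300)&(P[...,0]<650)&(P[...,1]>-400)&(P[...,1]<-60)&(P[...,2]>80)&(P[...,2]<400)
g=P[k];H,_,_=np.histogram2d(g[:,0],g[:,1],bins=[range(300,680,40),range(-400,-40,40)])
for X in range(300,640,40):
    print(X,[int(np.max(g[(abs(g[:,0]-X-20)<20)&(abs(g[:,1]-Y-20)<20)][:,2],initial=0)) for Y in range(-400,-60,40)])
E
```

```text
top (227.04986572265625, 214.0025177001953) (7.091141700744629, 44.344608306884766) [array([ 442.7, -201.5,    8. ]), array([ 441.8, -203.1,   15. ]), array([ 335. , -201.6,    8. ]), array([ 334.9, -203.1,   15. ])]
side (303.0197448730469, 174.6509246826172) (6.391005516052246, 38.10371780395508) [array([ 443.1, -198.2,    8. ]), array([ 442.6, -208.1,   15. ]), array([ 329.4, -200.9,    8. ]), array([ 330.1, -210.8,   15. ])]
top 992 [-2.48407412e+02  6.18642198e+01  1.59337182e-01] 691 [-20.8 -19.2  53.3  57. ]
side 595 [-2.46065761e+02  6.11712921e+01  1.73888348e-01] 371 [-23.8 -22.1  50.3  53.7]
mouth (array([ 531.69053649, -248.9431406 ,   61.52046555]), array([-1.57338974, -0.01647182, -0.38205564]))
plate [ 582.2 -191.     8. ]
plate [ 597.2 -294.3    8. ]
plate [ 523.3 -304.6    8. ]
plate [ 509.7 -202.2    8. ]
tray [ 672.3 -191.8   16. ]
tray [ 682. -265.   16.]
tray [ 608.2 -274.5   16. ]
tray [ 602.  -203.3   16. ]
300 [0, 0, 0, 0, 0, 0, 0, 0, 0]
340 [0, 0, 0, 0, 0, 0, 0, 0, 0]
380 [0, 0, 0, 0, 0, 0, 0, 0, 0]
420 [0, 0, 0, 0, 0, 0, 0, 0, 170]
460 [0, 0, 0, 0, 0, 0, 0, 195, 167]
500 [0, 0, 0, 94, 90, 0, 0, 171, 171]
540 [0, 0, 0, 101, 91, 0, 129, 130, 0]
580 [0, 0, 0, 83, 84, 0, 131, 131, 129]
620 [0, 0, 0, 0, 0, 0, 130, 130, 0]
```

```bash
cat >> h.py <<'E'
def Rd(yaw,pitch=0,roll=0):
    # tool z down, tool x along yaw heading and pitched downhill by pitch
    return R.from_euler('z',yaw)*R.from_euler('y',pitch)*R.from_euler('x',roll)*R.from_euler('x',np.pi)
def rows(targets,start=None):
    # (pos, rot) world targets -> scaled shift/turn from current pose
    s=readout.read_state();p0,r0=start if start else (s['ee_pos'],R.from_rotvec(s['orientation']))
    for p,r in targets:
        d=r0.inv().apply(np.array(p)-p0)/150;w=(r0.inv()*r).as_rotvec()/(np.pi/2)
        print('shift',d.round(4),'turn',w.round(4))
E
python3 - <<'E'
from h import *
a=Rd(0.01)
st=(np.array([165.718,-576.665,218.635]),R.from_rotvec([-3.10922951e+00, -4.37795199e-01,0]))
rows([([265,-390,170],Rd(.15)),([364,-201,90],a)],st)
rows([([364,-201,3],a)],([364,-201,90],a))
E
```

```text
shift [ 0.9797 -1.0127  0.3262] turn [-0.0011 -0.0001  0.0826]
shift [ 1.9618 -2.0406  0.8615] turn [-0.0011 -0.      0.1717]
shift [ 0.   -0.    0.58] turn [0. 0. 0.]
```

arm_command(series=[0, 0.32, -0.33, 0.1, 0, 0, 0.05, 0, 0.65, -0.66, 0.2, 0, 0, 0.1, 0, 0.97, -1.0, 0.3, 0, 0, 0.1717, 0, 0.97, -1.0, 0.3, 0, 0, 0.1717, 0, 0.97, -1.0, 0.3, 0, 0, 0.1717], squeeze=50)

```text
clock: 0.72
ee_pos: [264.6, -390.5, 172.8]
orientation: [-3.14, -0.02, 0.001]
force: [-0.4, -0.5, -0.5]
gripper_width: 0.524
finger_force: 0.0
```

```bash
python3 - <<'E'
from h import *
s=readout.read_state();print(s['clock'],s['ee_pos'],(Rd(.01).inv()*R.from_rotvec(s['orientation'])).as_rotvec(),s['gripper_width'],s['joint_positions'])
rows([([364,-201,60],Rd(.01)),([364,-201,3.5],Rd(.01))])
E
```

```text
0.725 [ 264.64840133 -390.53068854  172.83619414] [ 0.00127613 -0.00052773 -0.00284974] 0.5235613795433773 [-1.08405653e+00 -1.96300009e-01  1.89155002e+00  1.15624869e-04
  1.44771881e+00  4.73875787e-01]
shift [ 0.6789 -1.254   0.7535] turn [-0.0008  0.0003  0.0018]
shift [ 0.6791 -1.2535  1.1302] turn [-0.0008  0.0003  0.0018]
```

arm_command(series=[0, 0.22, -0.33, 0.0, 0, 0, 0, 0, 0.45, -0.66, 0.1, 0, 0, 0, 0, 0.6789, -1.0, 0.3, 0, 0, 0.0018, 0, 0.6789, -1.0, 0.5, 0, 0, 0.0018, 0, 0.6789, -1.0, 0.5, 0, 0, 0.0018])

```text
clock: 1.35
ee_pos: [363.0, -240.3, 96.5]
orientation: [-3.139, -0.013, 0.006]
force: [-0.5, -0.6, -0.0]
gripper_width: 0.504
finger_force: 0.0
```

```bash
python3 - <<'E'
from h import *
s=readout.read_state();print(s['clock'],s['ee_pos'],s['joint_positions'])
rows([([364,-201,98],Rd(.01)),([364,-201,4],Rd(.01))])
E
```

```text
1.35 [ 363.04112646 -240.33463706   96.4837148 ] [-7.02289930e-01 -2.29690438e-01  2.06390387e+00 -4.11873712e-04
  1.31229369e+00  8.60207064e-01]
shift [ 0.0086 -0.2622 -0.0094] turn [-0.0019  0.0025 -0.001 ]
shift [ 0.0111 -0.2604  0.6173] turn [-0.0019  0.0025 -0.001 ]
```

arm_command(series=[0, 0.009, -0.262, 0, -0.001, 0.001, 0, 0, 0.009, -0.262, 0, -0.001, 0.001, 0, 0, 0.009, -0.261, 0.35, -0.001, 0.001, 0, 0, 0.009, -0.261, 0.55, -0.001, 0.001, 0, 0, 0.01, -0.261, 0.617, -0.001, 0.001, 0, 0, 0.01, -0.261, 0.617, -0.001, 0.001, 0, 0, 0.01, -0.261, 0.617, -0.001, 0.001, 0])

```text
clock: 2.22
ee_pos: [366.9, -203.5, 7.8]
orientation: [3.138, 0.011, 0.006]
force: [-0.4, -0.2, -0.5]
gripper_width: 0.502
finger_force: 0.0
```

```bash
python3 - <<'E'
from h import *
s=readout.read_state();print(s['clock'],s['ee_pos'],s['force'])
p,d=eyes.camera('side');cv2.imwrite('pics/s1.png',cv2.resize(p[110:220,240:400],None,fx=5,fy=5))
E
```

```text
2.225 [ 366.85040768 -203.46740609    7.81724477] [-0.41496588 -0.20648541 -0.48942184]
```

View pics/s1.png

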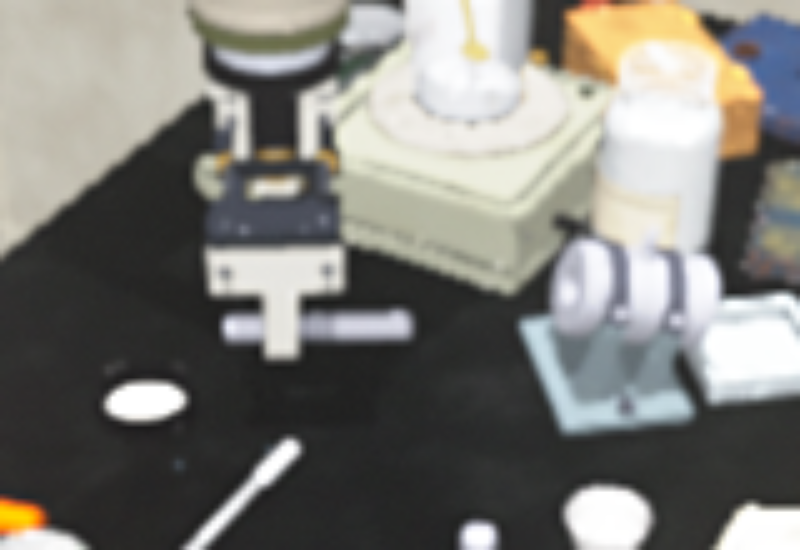

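The image shows the fingers straddling the rod at crop (281,330), about 34 mm from its tail. I'm closing now.

arm_command(series=[0, 0, 0.0, 0.01, 0, 0, 0, 1, 0, 0, 0.01, 0, 0, 0, 1, 0, 0, 0.01, 0, 0, 0, 1, 0, 0, 0.01, 0, 0, 0, 1, 0, 0, 0.01, 0, 0, 0, 1, 0, 0, 0.01, 0, 0, 0, 1, 0, 0, 0.01, 0, 0, 0], squeeze=55)

```text
clock: 3.15
ee_pos: [365.6, -202.1, 4.5]
orientation: [3.14, 0.011, 0.002]
force: [0.3, 0.4, 0.5]
gripper_width: 0.151
finger_force: 55.0
```

```bash
python3 - <<'E'
from h import *
s=readout.read_state();print(s)
E
```

```text
{'clock': 3.15, 'joint_positions': array([-6.27486097e-01, -1.48173904e-01,  2.17958995e+00, -3.05278015e-04,
        1.10813439e+00,  9.36150688e-01]), 'dq': array([ 0.00241492,  0.00177457, -0.00163985, -0.0012955 ,  0.00107866,
        0.00065146]), 'joint_torque': array([-1.90460226e-01, -3.43277514e+01, -4.20593941e+01, -9.03621409e-02,
       -1.38591165e-01,  7.80492352e-03]), 'ee_pos': array([ 365.63815123, -202.06584266,    4.53130757]), 'orientation': array([3.14014529e+00, 1.14545454e-02, 2.33570128e-03]), 'force': array([0.27182931, 0.39801194, 0.52298   ]), 'torque': array([0.13201495, 0.04184458, 0.05819574]), 'finger_force': 54.99877452850342, 'gripper_width': 0.1509114598787464}
```

```bash
cat >> h.py <<'E'
OFF=np.array([77,0,-3.2])
def tcp(tip,r,off=OFF): return np.array(tip)-r.apply(off)
E
python3 - <<'E'
from h import *
r=Rd(.15,np.radians(15));a=r.apply([1,0,0]);print(a)
M=np.array([531,-250.5,66.4])
t=tcp(M-a*25,r);print(t)
rows([([366,-202,120],Rd(.0073)),(t+[0,0,0],r)])
E
```

```text
[ 0.95507952  0.14434615 -0.25881905]
[ 432.762968   -265.34707525   89.70857996]
shift [ 3.600e-03  7.000e-04 -7.698e-01] turn [ 0.0009 -0.0009 -0.    ]
shift [ 0.4452  0.4259 -0.5666] turn [-0.0109 -0.1673 -0.0905]
```

arm_command(series=[1, 0, 0, -0.15, 0, 0, 0, 1, 0, 0, -0.4, 0, 0, 0, 1, 0.15, 0.15, -0.6, -0.005, -0.08, -0.045, 1, 0.35, 0.33, -0.62, -0.0109, -0.1673, -0.0905, 1, 0.4452, 0.4259, -0.5666, -0.0109, -0.1673, -0.0905, 1, 0.4452, 0.4259, -0.5666, -0.0109, -0.1673, -0.0905, 1, 0.4452, 0.4259, -0.5666, -0.0109, -0.1673, -0.0905, 1, 0.4452, 0.4259, -0.5666, -0.0109, -0.1673, -0.0905])

```text
clock: 4.15
ee_pos: [432.1, -265.1, 90.4]
orientation: [3.087, 0.231, -0.405]
force: [0.2, -0.1, -1.3]
gripper_width: 0.154
finger_force: 55.0
```

```bash
python3 - <<'E'
from h import *
s=readout.read_state();print(s['clock'],s['ee_pos'],s['force'],s['finger_force'],(Rd(.15,np.radians(15)).inv()*R.from_rotvec(s['orientation'])).as_rotvec())
ims=[]
for n,(y0,x0) in (('side',(125,285)),('top',(100,190))):
    p,d=eyes.camera(n);np.savez(f'{n}1.npz',p=p,d=d);ims.append(cv2.resize(p[y0:y0+100,x0:x0+100],None,fx=4,fy=5.9,interpolation=cv2.INTER_CUBIC))
    # expected projections
    r=R.from_rotvec(s['orientation']);tip=s['ee_pos']+r.apply(OFF);print(n,'tip',tip,proj(n,tip))
cv2.imwrite('pics/c1.png',np.hstack(ims))
E
```

```text
4.15 [ 432.14283134 -265.08495324   90.38000892] [ 0.21096733 -0.14348444 -1.33923922] 54.99687731266022 [-0.00029825  0.000661    0.00044402]
side tip [ 506.51882365 -253.87772602   73.59162528] (np.float64(346.05718078327214), np.float64(165.9116987197518))
top tip [ 506.51882365 -253.87772602   73.59162528] (np.float64(246.26063238030804), np.float64(161.00318075543805))
```

View pics/c1.png

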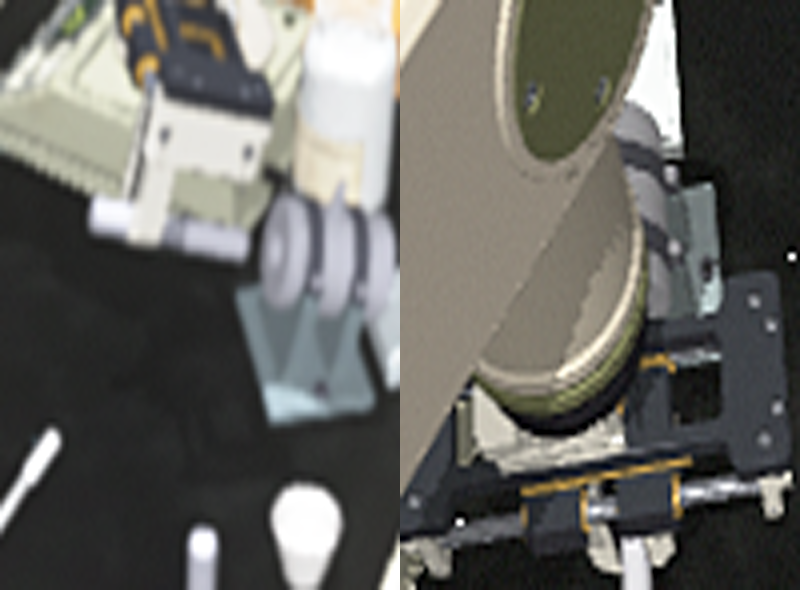

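The side view shows the rod held in front of the die. Its tip is at about pixel (346.7,166.2), within a pixel of the prediction (346.1,165.9). The mouth centre is near (356,167.5). The arm blocks the top view, so I'll measure the mouth from the saved pictures.

```bash
python3 - <<'E'
from h import *
p=np.load('top0.npz')['p'];g=cv2.cvtColor(p,cv2.COLOR_BGR2GRAY)
print('top cols 232..260');
for v in range(138,162): print(v,*g[v,230:262])
p=np.load('side0.npz')['p'];g=cv2.cvtColor(p,cv2.COLOR_BGR2GRAY)
print('side cols 346..374')
for v in range(153,182): print(v,*g[v,346:374])
E
```

```text
top cols 232..260
138 204 171 109 143 189 185 126 90 93 102 104 109 112 109 111 110 112 110 107 103 97 95 91 82 87 123 129 115 115 116 112 91
139 169 119 105 146 168 123 90 100 103 109 109 110 112 111 112 110 108 106 107 103 103 99 96 88 84 81 86 100 109 110 111 95
140 198 163 106 108 95 92 100 106 108 113 110 108 104 86 73 74 73 80 83 86 95 98 95 93 86 74 59 120 155 122 103 112
141 194 178 128 84 88 96 99 103 90 72 53 106 151 151 179 209 203 203 178 115 61 57 70 86 85 74 82 204 255 225 110 78
142 193 199 158 70 90 96 85 57 101 203 236 222 236 237 224 231 239 229 210 207 217 204 154 98 61 70 63 202 255 236 119 81
143 186 192 160 83 80 62 98 192 240 223 225 234 233 235 234 230 230 226 225 226 223 204 183 186 160 87 55 58 109 116 68 151
144 197 254 203 56 60 124 201 228 226 225 228 229 230 231 232 230 229 225 221 219 215 211 204 196 183 137 75 84 113 115 80 90
145 227 255 200 46 107 169 201 221 224 222 228 231 232 235 234 236 232 227 227 223 214 206 200 190 181 162 126 93 111 145 141 101
146 161 191 144 50 139 202 209 219 226 228 231 238 240 235 226 225 222 220 215 224 229 223 219 203 
[... 4590 characters left out ...]
 123
176 222 222 215 181 145 136 145 155 152 150 149 144 137 137 146 159 159 152 159 170 172 174 176 177 168 152 135 129
177 215 221 216 190 153 125 117 124 125 127 124 123 130 140 148 152 151 150 152 156 159 161 162 157 150 147 148 150
178 205 219 219 206 170 128 111 111 114 113 111 116 132 143 147 147 145 141 135 134 136 137 137 134 138 147 155 154
179 188 217 221 215 186 139 112 111 110 112 112 116 133 143 145 145 143 134 122 116 116 116 118 127 141 151 152 150
180 166 210 221 217 193 145 114 112 110 110 112 124 138 145 145 145 143 130 117 113 111 110 115 133 152 154 148 145
181 130 196 219 219 202 156 117 110 111 111 116 132 143 144 145 145 142 131 117 112 112 111 117 137 155 153 147 141
```

```bash
python3 - <<'E'
from h import *
M,e=tri((245.6,151.9),(353.3,168.0));print(M,e)
print('top@66.4',onz('top',245.6,151.9,66.4),'side@66.4',onz('side',353.3,168,66.4))
for x in ([527,-249,66.4],[527,-251,66.4],[524,-250,66.4]): print(x,proj('top',x),proj('side',x))
# rod mask in side1
p=np.load('side1.npz')['p'];g=cv2.cvtColor(p,cv2.COLOR_BGR2GRAY)
for v in range(156,174): print(v,*g[v,305:350])
r=Rd(.15,np.radians(15));a=r.apply([1,0,0]);tip=np.array([506.5,-253.9,73.6])
print(proj('side',tip),proj('side',tip-110*a))
# compare with rod on bench, side prediction
print([proj('side',[x,-201.8,7.75]) for x in (332.5,442.5)],[proj('top',[x,-201.8,7.75]) for x in (332.5,442.5)])
E
```

```text
[ 528.92253464 -249.67695105   63.61227598] [2.26896749 0.03566888 0.5524924 ]
top@66.4 [ 529.45265282 -250.115721     66.4       ] side@66.4 [ 527.11241321 -254.17545041   66.4       ]
[527, -249, 66.4] (np.float64(245.0687975777335), np.float64(152.92473833525014)) (np.float64(353.0624400249426), np.float64(166.95666487218207))
[527, -251, 66.4] (np.float64(245.93582889684745), np.float64(152.94847069864596)) (np.float64(353.1385358032513), np.float64(167.35918730763188))
[524, -250, 66.4] (np.float64(245.44414552144642), np.float64(154.20713991578893)) (np.float64(352.03084455526005), np.float64(167.17511374418802))
156 142 176 192 185 183 186 182 186 183 164 172 210 188 124 136 182 217 230 229 228 228 228 216 192 179 180 180 181 181 181 181 181 180 180 181 179 178 173 157 152 152 156 159 153 148
157 78 128 151 157 182 194 187 181 180 176 187 206 161 110 152 195 222 229 228 227 229 228 205 183 179 180 180 180 180 181 181 181 181 182 182 184 185 179 156 143 138 144 150 150 151
158 35 53 87 155 207 218 209 198 193 194 199 201 155 143 178 209 225 228 228 228 230 229 201 175 175 179 1
[... 2184 characters left out ...]
8 37 37 36 37 40 44 44 43 41 55
172 36 36 35 36 36 35 36 36 35 36 36 36 35 36 36 36 36 36 37 37 37 37 37 36 38 38 37 39 40 39 40 38 39 37 38 37 39 40 43 45 48 50 50 50 65
173 36 37 37 36 35 35 36 37 36 35 35 36 35 35 36 36 36 35 36 37 36 37 37 36 38 37 38 39 41 42 42 40 40 39 37 37 39 41 48 60 71 75 81 89 101
(np.float64(346.05131468639286), np.float64(165.91379242166641)) (np.float64(308.2209165712418), np.float64(161.04247764097673))
[(np.float64(285.0029772840021), np.float64(175.4602778396718)), (np.float64(321.89935411956316), np.float64(174.8478264740089))] [(np.float64(226.0133230303888), np.float64(237.18506479491012)), (np.float64(228.2991226560664), np.float64(191.95568760613637))]
```

arm_command(series=[1, 0.05, 0.002, 0.01, 0, 0, 0, 1, 0.11, 0.002, 0.01, 0, 0, 0, 1, 0.11, 0.002, 0.01, 0, 0, 0, 1, 0.12, 0.002, 0.01, 0, 0, 0, 1, 0.13, 0.002, 0.01, 0, 0, 0, 1, 0.14, 0.002, 0.01, 0, 0, 0, 1, 0.14, 0.002, 0.01, 0, 0, 0])

```text
clock: 5.12
ee_pos: [452.5, -262.7, 82.9]
orientation: [3.087, 0.232, -0.406]
force: [-0.2, 0.5, -1.6]
gripper_width: 0.153
finger_force: 55.0
```

```bash
cat >> h.py <<'E'
def st():
    s=readout.read_state();r=R.from_rotvec(s['orientation']);ref=Rd(.15,np.radians(15))
    tip=s['ee_pos']+r.apply(OFF);M=np.array([527.5,-251,66.4])
    print('t%.2f'%s['clock'],'tip-M in tool axes',ref.inv().apply(tip-M).round(2),'F tool',ref.inv().apply(s['force']).round(1),'T',ref.inv().apply(s['torque']).round(2),'rot',(ref.inv()*r).as_rotvec().round(4),'w',round(s['gripper_width'],3),'ff',round(s['finger_force'],1),'ee',s['ee_pos'].round(1))
E
python3 -c "
from h import *
st()"
```

```text
t5.12 tip-M in tool axes [-0.56  0.38  0.53] F tool [ 0.3 -0.5  1.6] T [0.01 0.11 0.03] rot [-0. -0. -0.] w 0.153 ff 55.0 ee [ 452.5 -262.7   82.9]
```

arm_command(series=[1, 0.007, -0.002, -0.002, 0, 0, 0, 1, 0.014, -0.002, -0.002, 0, 0, 0, 1, 0.02, -0.002, -0.002, 0, 0, 0, 1, 0.02, -0.002, -0.002, 0, 0, 0])

```text
clock: 5.62
ee_pos: [455.0, -262.0, 82.4]
orientation: [3.087, 0.232, -0.408]
force: [-2.1, -0.1, -0.9]
gripper_width: 0.153
finger_force: 55.0
```

```bash
python3 -c "
from h import *
st()"
```

```text
t5.62 tip-M in tool axes [2.06 0.07 0.43] F tool [-1.8 -0.2  1.4] T [-0.03 -0.32  0.03] rot [ 0.0001 -0.0009  0.0001] w 0.153 ff 55.0 ee [ 455.  -262.    82.4]
```

arm_command(series=[1, 0.004, 0, 0, 0, 0, 0, 1, 0.007, 0, 0, 0, 0, 0, 1, 0.007, 0, 0, 0, 0, 0])

```text
clock: 6.0
ee_pos: [455.2, -262.0, 82.0]
orientation: [3.087, 0.231, -0.41]
force: [-6.6, -0.3, 1.7]
gripper_width: 0.151
finger_force: 55.0
```

```bash
python3 -c "
from h import *
st()
s=readout.read_state()
p,d=eyes.camera('side');np.savez('side2.npz',p=p);cv2.imwrite('pics/c2.png',cv2.resize(p[145:190,310:375],None,fx=12,fy=12,interpolation=cv2.INTER_CUBIC))
tip=s['ee_pos']+R.from_rotvec(s['orientation']).apply(OFF);print(proj('side',tip))"
```

```text
t6.00 tip-M in tool axes [2.31 0.07 0.83] F tool [-6.8 -0.7  0. ] T [-0.04 -1.15  0.01] rot [ 0.0005 -0.0025  0.0003] w 0.151 ff 55.0 ee [ 455.2 -262.    82. ]
(np.float64(353.9903217508622), np.float64(167.71456283779702))
```

View pics/c2.png

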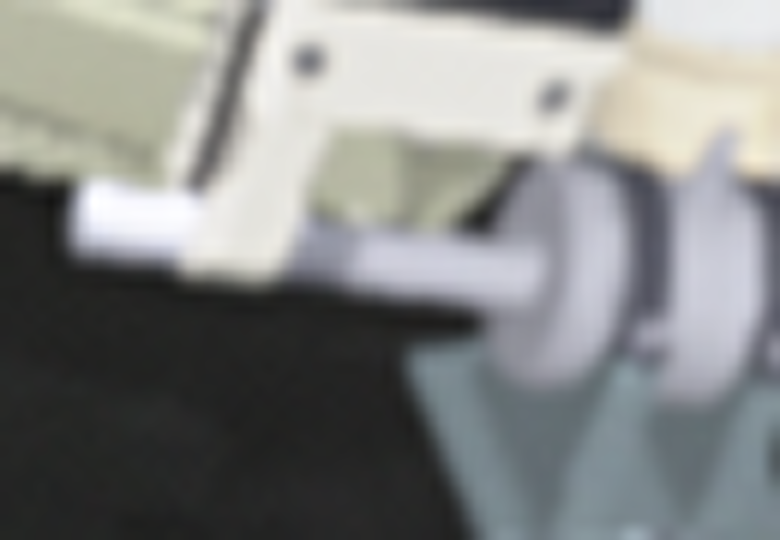

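Contact shows at about 7 N on the face, and the image has the rod tip at about (355,167.7) against the mouth centre near (354,168). The face lies about 2 mm further than estimated, which implies the axis is a little higher. I'll feel upward.

arm_command(series=[1, 0, 0, -0.004, 0, 0, 0, 1, 0, 0, -0.007, 0, 0, 0, 1, 0, 0, -0.007, 0, 0, 0])

```text
clock: 6.42
ee_pos: [455.4, -261.9, 83.0]
orientation: [3.087, 0.231, -0.41]
force: [-6.7, -1.0, 0.8]
gripper_width: 0.15
finger_force: 55.0
```

```bash
python3 -c "
from h import *
st()"
```

```text
t6.42 tip-M in tool axes [ 2.33  0.05 -0.14] F tool [-6.7  0.   1. ] T [ 0.01 -1.06  0.06] rot [ 0.0005 -0.0025  0.0003] w 0.15 ff 55.0 ee [ 455.4 -261.9   83. ]
```

arm_command(series=[1, 0, 0, -0.004, 0, 0, 0, 1, 0, 0, -0.007, 0, 0, 0, 1, 0, 0, -0.007, 0, 0, 0])

```text
clock: 6.8
ee_pos: [455.7, -261.9, 83.9]
orientation: [3.087, 0.231, -0.41]
force: [-5.4, -1.1, -0.3]
gripper_width: 0.154
finger_force: 55.0
```

```bash
python3 -c "
from h import *
st()"
```

```text
t6.80 tip-M in tool axes [ 2.39  0.03 -1.09] F tool [-5.2  0.2  1.7] T [-0.02 -1.02  0.06] rot [ 0.0006 -0.0024  0.0003] w 0.154 ff 55.0 ee [ 455.7 -261.9   83.9]
```

arm_command(series=[1, 0.001, 0.004, 0.002, 0, 0, 0, 1, 0.001, 0.008, 0.003, 0, 0, 0, 1, 0.001, 0.008, 0.003, 0, 0, 0])

```text
clock: 7.18
ee_pos: [455.6, -262.6, 83.2]
orientation: [3.087, 0.232, -0.411]
force: [-6.3, 0.6, 0.8]
gripper_width: 0.153
finger_force: 55.0
```

```bash
python3 -c "
from h import *
st()"
```

```text
t7.17 tip-M in tool axes [ 2.33  0.76 -0.35] F tool [-6.2 -1.6  0.8] T [ 0.31 -1.19 -0.07] rot [ 0.0014 -0.0031 -0.    ] w 0.153 ff 55.0 ee [ 455.6 -262.6   83.2]
```

arm_command(series=[1, 0, 0.004, 0, 0, 0, 0, 1, 0, 0.007, 0.0, 0, 0, 0, 1, 0, 0.007, 0.0, 0, 0, 0])

```text
clock: 7.55
ee_pos: [455.6, -263.4, 83.1]
orientation: [3.088, 0.232, -0.412]
force: [-8.1, 2.0, 0.1]
gripper_width: 0.149
finger_force: 55.1
```

```bash
python3 -c "
from h import *
st()"
```

```text
t7.55 tip-M in tool axes [ 2.28  1.48 -0.22] F tool [-7.5 -3.2  1.9] T [ 0.47 -1.23 -0.2 ] rot [ 0.002  -0.0034 -0.0003] w 0.149 ff 55.1 ee [ 455.6 -263.4   83.1]
```

arm_command(series=[1, 0, -0.001, 0.004, 0, 0, 0, 1, 0, -0.002, 0.008, 0, 0, 0, 1, 0, -0.002, 0.01, 0, 0, 0, 1, 0, -0.002, 0.01, 0, 0, 0])

```text
clock: 8.05
ee_pos: [455.3, -263.3, 81.9]
orientation: [3.087, 0.232, -0.412]
force: [-8.5, 0.3, 1.8]
gripper_width: 0.15
finger_force: 55.1
```

```bash
python3 -c "
from h import *
st()"
```

```text
t8.05 tip-M in tool axes [2.24 1.36 1.05] F tool [-8.5 -1.5  0.4] T [ 0.4  -1.22 -0.15] rot [ 0.0016 -0.0033 -0.0002] w 0.15 ff 55.1 ee [ 455.3 -263.3   81.9]
```

```bash
python3 -c "
from h import *
p,d=eyes.camera('side');np.savez('side3.npz',p=p)
g=cv2.cvtColor(p,cv2.COLOR_BGR2GRAY)
for v in range(157,180): print(v,*g[v,334:364])
s=readout.read_state();r=R.from_rotvec(s['orientation']);tip=s['ee_pos']+r.apply(OFF);a=r.apply([1,0,0])
for k in (0,10,20,30,40): print(k,np.round(proj('side',tip-k*a),2))
"
```

```text
157 229 228 215 193 179 179 179 181 180 163 153 149 157 169 174 189 199 199 190 190 200 215 222 207 160 142 155 172 188 200
158 228 227 206 185 179 181 182 183 178 158 144 141 144 150 151 155 161 156 124 120 150 180 191 178 147 127 117 117 130 148
159 229 225 202 182 181 182 182 183 180 162 149 148 149 151 152 155 153 132 93 102 134 151 162 167 167 156 135 106 86 91
160 227 214 192 182 181 181 182 184 179 163 150 150 154 163 167 162 138 97 88 122 141 146 152 169 180 179 169 132 93 77
161 226 198 174 174 179 185 185 182 180 162 149 153 166 173 166 140 95 69 103 136 146 145 149 171 185 187 180 148 105 83
162 227 190 153 152 167 191 190 179 176 159 151 163 174 166 135 86 52 79 125 143 145 145 147 169 187 191 185 160 115 89
163 222 196 164 149 152 171 172 166 167 160 157 168 169 139 90 50 51 101 136 147 145 144 147 169 189 194 192 177 129 91
164 211 197 182 163 152 149 161 171 177 175 175 178 172 142 110 95 95 125 145 152 153 146 147 170 190 199 199 186 137 93
165 191 179 172 163 163 163 183 197 198 197 196 195 191 180 170 165 160 165 170 171 170 157 151 170 193 202 203 189 138 95
166 16
[... 977 characters left out ...]
 146 151 163 173 176 174 159 124 97 98 110
175 35 37 36 36 36 38 38 37 38 59 104 130 134 133 130 121 115 125 138 145 153 161 165 164 154 132 113 124 126 116
176 36 35 36 35 35 35 35 34 33 52 95 125 136 135 130 118 109 113 124 135 141 146 144 142 128 113 114 140 147 137
177 35 36 35 36 35 36 35 35 33 42 74 114 130 133 132 121 109 107 112 117 121 122 120 117 110 108 119 138 144 142
178 35 34 34 35 35 35 35 35 34 35 57 99 126 133 132 126 115 107 107 109 110 109 108 108 106 109 125 139 142 136
179 33 34 35 35 36 36 35 35 33 33 43 79 117 132 133 129 120 112 109 107 107 107 106 107 107 115 130 139 138 129
0 [354.06 168.03]
10 [350.77 167.6 ]
20 [347.45 167.17]
30 [344.12 166.73]
40 [340.77 166.29]
```

```bash
python3 -c "
from h import *
from scipy.optimize import least_squares
th=np.linspace(0,2*np.pi,361)
def ext(name,M,yaw,rad=27):
    r=Rd(yaw,np.radians(15));c=[proj(name,M+r.apply([0,rad*np.cos(t),rad*np.sin(t)])) for t in th];c=np.array(c)
    return c[:,0].min(),c[:,0].max(),c[:,1].min(),c[:,1].max()
for M in ([529.5,-251,66.4],[529.5,-252,66.4],[529.5,-251,65.4]):
    M=np.array(M);print(M,np.round(ext('side',M,.15),2),np.round(ext('top',M,.15),2),'c',np.round(proj('side',M),2),np.round(proj('top',M),2), 'bore',np.round(ext('side',M,.15,8.5),2),np.round(ext('top',M,.15,8.5),2))
"
```

```text
[ 529.5 -251.    66.4] [350.21 358.03 157.7  176.96] [234.04 257.77 145.9  157.54] c [354.03 167.34] [245.98 151.89] bore [352.81 355.27 164.31 170.37] [242.24 249.71 150.04 153.71]
[ 529.5 -252.    66.4] [350.24 358.08 157.9  177.17] [234.48 258.2  145.92 157.56] c [354.07 167.55] [246.42 151.9 ] bore [352.85 355.31 164.51 170.58] [242.68 250.14 150.06 153.72]Traceback (most recent call last):
  File "<string>", line 9, in <module>
    M=np.array(M);print(M,np.round(ext('side',M,.15),2),np.round(ext('top',M,.15),2),'c',np.round(proj('side',M),2),np.round(proj('top',M),2), 'bore',np.round(ext('side',M,.15,8.5),2),np.round(ext('top',M,.15,8.5),2))
                                   ~~~^^^^^^^^^^^^^^
  File "<string>", line 6, in ext
    r=Rd(yaw,np.radians(15));c=[proj(name,M+r.apply([0,rad*np.cos(t),rad*np.sin(t)])) for t in th];c=np.array(c)
                                ~~~~^^^^^^^^^^^^^^^^^^^^^^^^^^^^^^^^^^^^^^^^^^^^^^^^^
  File "h.py", line 19, in proj
    c=eyes.calibration(name);K=np.array(c['camera_matrix']);T=np.array(c['pose'])
ValueError: time passes only in moves, steps and waits
```

arm_command(series=[1, -0.002, -0.006, 0, 0, 0, 0, 1, -0.002, -0.012, 0, 0, 0, 0, 1, -0.002, -0.018, -0.002, 0, 0, 0, 1, -0.002, -0.018, -0.002, 0, 0, 0])

```text
clock: 8.6
ee_pos: [455.3, -261.3, 82.6]
orientation: [3.086, 0.231, -0.409]
force: [-5.9, -0.6, 1.1]
gripper_width: 0.156
finger_force: 55.0
```

```bash
python3 -c "
from h import *
st()"
```

```text
t8.60 tip-M in tool axes [ 2.34 -0.53  0.23] F tool [-6.  -0.3  0.5] T [-0.09 -1.01  0.07] rot [ 0.0001 -0.002   0.0004] w 0.156 ff 55.0 ee [ 455.3 -261.3   82.6]
```

arm_command(series=[1, 0, -0.002, -0.004, 0, 0, 0, 1, 0, -0.002, -0.008, 0, 0, 0, 1, 0, -0.002, -0.008, 0, 0, 0])

```text
clock: 8.98
ee_pos: [455.6, -261.1, 83.6]
orientation: [3.086, 0.231, -0.409]
force: [-5.1, -1.5, -0.7]
gripper_width: 0.156
finger_force: 55.0
```

```bash
python3 -c "
from h import *
st()"
```

```text
t8.97 tip-M in tool axes [ 2.4  -0.73 -0.9 ] F tool [-4.9  0.7  2.1] T [-0.23 -0.93  0.16] rot [ 0.     -0.0019  0.0005] w 0.156 ff 55.0 ee [ 455.6 -261.1   83.6]
```

arm_command(series=[1, 0.001, 0.002, -0.004, 0, 0, 0, 1, 0.002, 0.004, -0.007, 0, 0, 0, 1, 0.002, 0.004, -0.007, 0, 0, 0])

```text
clock: 9.35
ee_pos: [455.9, -261.3, 84.3]
orientation: [3.087, 0.231, -0.411]
force: [-5.9, -1.7, -1.7]
gripper_width: 0.15
finger_force: 55.0
```

```bash
python3 -c "
from h import *
st()"
```

```text
t9.35 tip-M in tool axes [ 2.47 -0.44 -1.58] F tool [-5.4  0.8  3.2] T [-0.1  -1.06  0.04] rot [ 0.0007 -0.0026  0.0004] w 0.15 ff 55.0 ee [ 455.9 -261.3   84.3]
```

```bash
cat > slope.py <<'E'
from h import *
s=readout.read_state()
p,d=eyes.camera('side');g=cv2.cvtColor(p,cv2.COLOR_BGR2GRAY).astype(float)
r=R.from_rotvec(s['orientation']);tip=s['ee_pos']+r.apply(OFF);a=r.apply([1,0,0])
q=np.array([proj('side',tip-k*a) for k in (0,50,110)])
us=[];vs=[]
for u in list(range(317,321))+list(range(338,348)):
    c=g[:,u];v=int(round(np.interp(u,q[::-1,0],q[::-1,1])))
    hi=c[v-2:v+1].max();th=(hi+36)/2
    for w in range(v,v+7):
        if c[w]>=th>c[w+1]: us.append(u);vs.append(w+(c[w]-th)/(c[w]-c[w+1]));break
us=np.array(us);vs=np.array(vs);k=np.polyfit(us,vs,1)
pr=np.interp(us,q[::-1,0],q[::-1,1]);kp=np.polyfit(us,pr,1)
print('slope meas %.4f pred %.4f'%(k[0],kp[0]));print(np.round(vs-pr,2),us)
E
python3 slope.py
```

```text
slope meas 0.1757 pred 0.1315
[2.32 2.13 2.09 2.19 3.18 3.34 3.24 3.16 3.18 3.25 3.37 3.41 3.36 3.29] [317 318 319 320 338 339 340 341 342 343 344 345 346 347]
```

```bash
python3 - <<'E'
from h import *
def edge(n,U,v0):
    g=cv2.cvtColor(np.load(n)['p'],cv2.COLOR_BGR2GRAY).astype(float);o=[]
    for u in U:
        c=g[:,u];v=int(round(v0(u)));hi=c[v-2:v+1].max();th=(hi+36)/2
        for w in range(v,v+7):
            if c[w]>=th>c[w+1]: o.append(w+(c[w]-th)/(c[w]-c[w+1]));break
        else:o.append(np.nan)
    return np.array(o)
for n,U,(u0,v0) in (('side1.npz',list(range(308,313))+list(range(332,342)),(346.05,165.91)),('side2.npz',list(range(317,321))+list(range(338,348)),(354,167.71)),('side3.npz',list(range(317,321))+list(range(338,348)),(354.06,168.03))):
    f=lambda u:v0+(u-u0)*.13
    e=edge(n,U,f);U=np.array(U);k=~np.isnan(e);print(n,np.polyfit(U[k],e[k],1)[0].round(4),(e-f(U)).round(2))
E
```

```text
side1.npz 0.1449 [2.66 2.52 2.51 2.47 2.43 3.05 2.96 2.88 2.85 2.87 2.85 2.85 3.   3.05
 2.95]
side2.npz 0.1421 [2.47 2.37 2.43 2.48 2.72 2.88 2.77 2.68 2.82 2.84 2.8  2.68 2.68 2.68]
side3.npz 0.1306 [2.74 2.53 2.46 2.43 2.35 2.66 2.79 2.75 2.67 2.6  2.5  2.49 2.5  2.47]
```

The rod's slope in the image changed from 0.145 to 0.176. Face friction has been swinging it in the grip, so the tip is lower than computed. I'm backing off and re-measuring, and from here I'll peck instead of dragging.

arm_command(series=[1, -0.04, 0, 0, 0, 0, 0, 1, -0.06, 0, 0, 0, 0, 0, 1, -0.06, 0, 0, 0, 0, 0, 1, -0.06, 0, 0, 0, 0, 0], squeeze=60)

```text
clock: 9.9
ee_pos: [448.8, -262.6, 87.2]
orientation: [3.087, 0.232, -0.405]
force: [0.3, -0.5, -1.1]
gripper_width: 0.15
finger_force: 60.0
```

```bash
sed -i 's/list(range(317,321))+list(range(338,348))/list(map(int,np.r_[q[2,0]+3:q[2,0]+7,q[0,0]-17:q[0,0]-9]))/; s/range(v,v+7)/range(v,v+9)/' slope.py; echo "st();print(s['force'],q.round(2).tolist())
np.savez('side4.npz',p=p)" >> slope.py; python3 slope.py
```

```text
slope meas 0.1572 pred 0.1286
[2.35 2.33 2.3  2.39 2.99 3.09 3.05 2.99 2.89 2.85 2.84 2.84] [317 318 319 320 334 335 336 337 338 339 340 341]
t9.95 tip-M in tool axes [-5.22 -0.38 -2.65] F tool [-0.3  0.1  1. ] T [ 0.03  0.17 -0.  ] rot [-0.0002  0.0004 -0.0001] w 0.151 ff 60.0 ee [ 448.8 -262.5   87.1]
[ 0.32908537 -0.52601319 -1.07809962] [[351.87, 166.26], [335.11, 164.11], [314.37, 161.44]]
```

arm_command(series=[1, 0.01, 0, 0.0137, 0, 0.019, 0, 1, 0.028, 0, 0.0137, 0, 0.019, 0, 1, 0.028, 0, 0.0137, 0, 0.019, 0, 1, 0.028, 0, 0.0137, 0, 0.019, 0])

```text
clock: 10.45
ee_pos: [452.1, -262.0, 84.0]
orientation: [3.095, 0.233, -0.361]
force: [0.4, 0.7, -0.7]
gripper_width: 0.151
finger_force: 60.0
```

```bash
cat >> h.py <<'E'
def st2():
    s=readout.read_state();ref=Rd(.15,np.radians(15))
    tip=s['ee_pos']+ref.apply(OFF);M=np.array([527.5,-251,66.4])
    print('t%.2f'%s['clock'],'tip*-M',ref.inv().apply(tip-M).round(2),'F tool',ref.inv().apply(s['force']).round(1),'rot',(ref.inv()*R.from_rotvec(s['orientation'])).as_rotvec().round(4))
E
sed -i 's/^st();/st2();/' slope.py; python3 slope.py
```

```text
slope meas 0.1279 pred 0.1013
[2.31 2.29 2.3  2.39 2.45 2.68 2.89 3.   3.02 2.95 2.9  2.84] [318 319 320 321 336 337 338 339 340 341 342 343]
t10.50 tip*-M [-1.17 -0.34 -0.44] F tool [ 1.1 -0.1  2.3] rot [-0.0001  0.0298 -0.    ]
[ 0.40851155  0.67861059 -0.74055468] [[353.16, 166.42], [336.29, 164.71], [315.46, 162.6]]
```

arm_command(series=[1, 0.01, 0, -0.001, 0, 0, 0, 1, 0.018, 0, -0.001, 0, 0, 0, 1, 0.026, 0, -0.001, 0, 0, 0, 1, 0.03, 0, -0.001, 0, 0, 0, 1, 0.03, 0, -0.001, 0, 0, 0])

```text
clock: 11.12
ee_pos: [455.5, -261.4, 82.9]
orientation: [3.095, 0.232, -0.364]
force: [-4.7, -0.4, 0.2]
gripper_width: 0.151
finger_force: 60.0
```

```bash
python3 slope.py
```

```text
slope meas 0.1204 pred 0.1030
[2.34 2.44 2.5  2.49 2.76 2.72 3.02 2.97 2.85 2.76 2.72 2.7 ] [319 320 321 322 337 338 339 340 341 342 343 344]
t11.18 tip*-M [ 2.46 -0.45 -0.24] F tool [-4.9  0.1  1.7] rot [0.0005 0.0279 0.0002]
[-4.67951524 -0.44173544  0.23099998] [[354.32, 166.65], [337.5, 164.92], [316.72, 162.78]]
```

arm_command(series=[1, -0.015, 0, 0, 0, 0, 0, 1, -0.015, 0.001, 0.006, 0, 0, 0, 1, -0.008, 0.001, 0.006, 0, 0, 0, 1, 0.0, 0.001, 0.006, 0, 0, 0, 1, 0.002, 0.001, 0.006, 0, 0, 0, 1, 0.002, 0.001, 0.006, 0, 0, 0])

```text
clock: 11.92
ee_pos: [456.7, -261.4, 82.1]
orientation: [3.095, 0.233, -0.36]
force: [0.6, 0.4, -2.6]
gripper_width: 0.153
finger_force: 60.0
```

```bash
python3 slope.py
```

```text
slope meas 0.1243 pred 0.1006
[2.4  2.4  2.36 2.32 2.87 2.88 2.81 2.9  2.81 2.8  2.87 2.84] [320 321 322 323 337 338 339 340 341 342 343 344]
t11.97 tip*-M [ 3.82 -0.33  0.17] F tool [ 0.5 -0.7  1.4] rot [-0.      0.0301 -0.0002]
[ 0.59377386  0.40323501 -2.56624381] [[354.74, 166.81], [337.92, 165.12], [317.15, 163.03]]
```

It has entered: 3.8 mm with no axial force. I'll advance gently.

arm_command(series=[1, 0.01, 0, 0, 0, 0, 0, 1, 0.02, 0, 0, 0, 0, 0, 1, 0.03, 0, 0, 0, 0, 0, 1, 0.04, 0, 0, 0, 0, 0, 1, 0.04, 0, 0, 0, 0, 0])

```text
clock: 12.6
ee_pos: [462.5, -260.6, 80.7]
orientation: [3.095, 0.233, -0.36]
force: [0.2, 0.3, -2.4]
gripper_width: 0.152
finger_force: 60.0
```

```bash
python3 slope.py
```

```text
slope meas 0.1286 pred 0.1007
[2.32 2.28 2.3  2.32 2.83 2.91 2.8  2.8  2.83 2.82 2.83 2.99] [322 323 324 325 339 340 341 342 343 344 345 346]
t12.65 tip*-M [ 9.79 -0.21 -0.03] F tool [ 0.8 -0.5  2.1] rot [-0.0001  0.0301 -0.0001]
[ 0.23449365  0.33890728 -2.39392726] [[356.74, 167.03], [339.97, 165.34], [319.26, 163.26]]
```

arm_command(series=[1, 0.013, 0, 0.0012, 0, 0, 0, 1, 0.026, 0, 0.002, 0, 0, 0, 1, 0.04, 0, 0.0024, 0, 0, 0, 1, 0.053, 0, 0.0028, 0, 0, 0, 1, 0.067, 0, 0.0032, 0, 0, 0, 1, 0.08, 0, 0.0036, 0, 0, 0, 1, 0.08, 0, 0.0036, 0, 0, 0])

```text
clock: 13.52
ee_pos: [474.0, -258.9, 77.4]
orientation: [3.095, 0.233, -0.36]
force: [0.0, 1.4, -2.2]
gripper_width: 0.151
finger_force: 60.0
```

```bash
python3 slope.py
```

```text
slope meas 0.1287 pred 0.1005
[2.25 2.35 2.4  2.4  2.37 2.53 2.95 3.   2.9  2.84 2.84 3.25] [326 327 328 329 343 344 345 346 347 348 349 350]
t13.57 tip*-M [21.89 -0.18  0.11] F tool [ 1.2 -0.3  2.2] rot [-0.0002  0.0303 -0.0001]
[ 0.01920369  1.42021367 -2.24125798] [[360.67, 167.59], [344.01, 165.92], [323.43, 163.85]]
```

arm_command(series=[1, 0.02, 0, 0.0006, 0, 0, 0, 1, 0.04, 0, 0.0012, 0, 0, 0, 1, 0.06, 0, 0.0018, 0, 0, 0, 1, 0.08, 0, 0.0024, 0, 0, 0, 1, 0.1, 0, 0.003, 0, 0, 0, 1, 0.12, 0, 0.0036, 0, 0, 0, 1, 0.12, 0, 0.0036, 0, 0, 0])

```text
clock: 14.45
ee_pos: [491.3, -256.3, 72.7]
orientation: [3.095, 0.233, -0.36]
force: [0.2, 1.0, -2.1]
gripper_width: 0.152
finger_force: 60.0
```

```bash
python3 slope.py
```

```text
slope meas 0.1201 pred 0.1003
[2.27 2.26 2.28 2.37 2.6 ] [332 333 334 335 349]
t14.50 tip*-M [39.9  -0.2   0.12] F tool [-0.  -0.2  1.5] rot [-0.0002  0.0302 -0.0001]
[ 0.19459658  1.04382226 -2.13712434] [[366.54, 168.34], [350.03, 166.69], [329.65, 164.64]]
```

arm_command(series=[1, 0.013, 0, 0.0004, 0, 0, 0, 1, 0.026, 0, 0.0008, 0, 0, 0, 1, 0.04, 0, 0.0012, 0, 0, 0, 1, 0.053, 0, 0.0016, 0, 0, 0, 1, 0.066, 0, 0.002, 0, 0, 0, 1, 0.066, 0, 0.002, 0, 0, 0])

```text
clock: 15.25
ee_pos: [496.9, -255.1, 70.1]
orientation: [3.095, 0.231, -0.372]
force: [-15.0, 0.6, 6.6]
gripper_width: 0.147
finger_force: 60.0
```

```bash
python3 -c "
from h import *
st2()"
```

```text
t15.25 tip*-M [46.28 -0.55  1.23] F tool [-16.   -2.8  -2.5] rot [0.0019 0.0225 0.0007]
```

arm_command(series=[1, 0.01, -0.001, -0.003, 0, 0.002, 0, 1, 0.017, -0.002, -0.005, 0, 0.003, 0, 1, 0.023, -0.002, -0.005, 0, 0.003, 0, 1, 0.023, -0.002, -0.005, 0, 0.003, 0])

```text
clock: 15.75
ee_pos: [500.8, -254.4, 69.7]
orientation: [3.095, 0.231, -0.363]
force: [-13.0, -1.3, 2.4]
gripper_width: 0.152
finger_force: 60.0
```

```bash
python3 -c "
from h import *
st()
st2()"
```

```text
t15.75 tip-M in tool axes [50.02 -0.53 -1.57] F tool [-13.2  -0.7   1. ] T [ 0.15 -2.21 -0.07] rot [0.0013 0.0282 0.0007] w 0.152 ff 60.0 ee [ 500.8 -254.4   69.7]
t15.75 tip*-M [50.14 -0.58  0.6 ] F tool [-13.2  -0.7   1. ] rot [0.0013 0.0282 0.0007]
```

arm_command(series=[1, 0.012, 0, 0, 0, 0, 0, 1, 0.024, 0, 0, 0, 0, 0, 1, 0.036, 0, 0.0003, 0, 0, 0, 1, 0.048, 0, 0.0006, 0, 0, 0, 1, 0.06, 0, 0.001, 0, 0, 0, 1, 0.06, 0, 0.001, 0, 0, 0])

```text
clock: 16.5
ee_pos: [509.2, -253.1, 67.5]
orientation: [3.096, 0.231, -0.364]
force: [-13.1, -1.9, 3.2]
gripper_width: 0.151
finger_force: 60.0
```

```bash
python3 -c "
from h import *
st2()
p,d=eyes.camera('side');cv2.imwrite('pics/c5.png',cv2.resize(p[140:195,320:400],None,fx=9,fy=9,interpolation=cv2.INTER_CUBIC))"
```

```text
t16.50 tip*-M [58.96 -0.66  0.53] F tool [-13.6  -0.1   0.3] rot [0.0016 0.0276 0.0007]
```

View pics/c5.png

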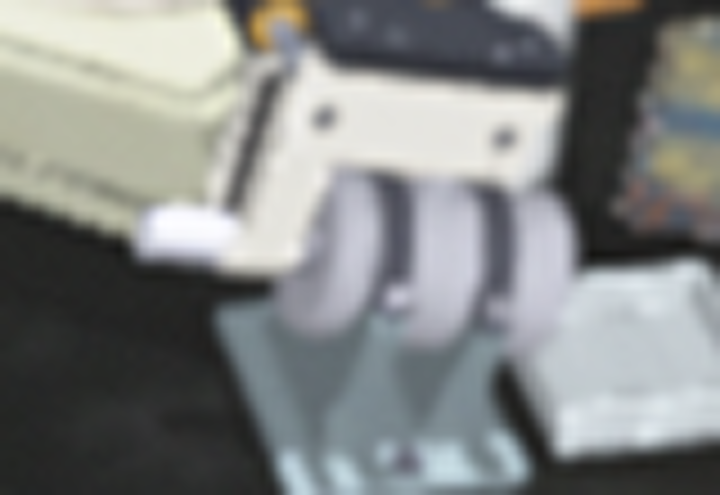

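The view shows the fingers just short of the upper face, with the rod tail still about 29 mm proud behind them. I'll push 3 mm more so that over half is in, then release.

arm_command(series=[1, 0.01, 0, 0.0003, 0, 0, 0, 1, 0.02, 0, 0.0006, 0, 0, 0, 1, 0.022, 0, 0.0006, 0, 0, 0, 1, 0.018, 0, 0, 0, 0, 0, 1, 0.015, 0, 0, 0, 0, 0])

```text
clock: 17.18
ee_pos: [512.2, -252.7, 66.9]
orientation: [3.096, 0.232, -0.361]
force: [-8.4, -0.6, 0.1]
gripper_width: 0.149
finger_force: 60.0
```

```bash
python3 -c "
from h import *
st2()"
```

```text
t17.18 tip*-M [62.   -0.65  0.32] F tool [-8.2 -0.6  2. ] rot [0.0012 0.0295 0.0005]
```

arm_command(series=[0.3, 0, 0, 0, 0, 0, 0, 0.3, 0, 0, 0, 0, 0, 0, 0.3, 0, 0, 0, 0, 0, 0, 0.3, 0, 0, -0.08, 0, 0, 0, 0.3, 0, 0, -0.22, 0, 0, 0, 0.6, -0.15, 0, -0.28, 0, -0.019, 0, 1, -0.33, 0, -0.28, 0, -0.019, 0, 1, -0.33, 0, -0.28, 0, -0.019, 0, 1, -0.33, 0, -0.28, 0, -0.019, 0])

```text
clock: 18.3
ee_pos: [477.3, -258.4, 120.7]
orientation: [3.088, 0.232, -0.396]
force: [0.4, -1.2, -0.3]
gripper_width: 0.01
finger_force: 0.0
```

```bash
python3 - <<'E'
from h import *
st()
p,d=eyes.camera('side');np.savez('side6.npz',p=p);cv2.imwrite('pics/c6.png',cv2.resize(p[135:195,310:400],None,fx=8,fy=8,interpolation=cv2.INTER_CUBIC))
ref=Rd(.15,np.radians(15))
# tail expected: tip at tool coords x=62 at release
M=np.array([527.5,-251,66.4]);tail=M+ref.apply([62-110,-.3,.3]);print(tail,proj('side',tail),proj('side',tail+ref.apply([50,0,0])))
# push standby: TCP with front face 4 mm behind tail, tip 6 mm below axis
rows([(tail+ref.apply([-7.5-5,0,6]),ref)])
E
```

```text
t18.30 tip-M in tool axes [ 13.94  -0.18 -42.97] F tool [0.3 1.3 0.2] T [ 0.09  0.07 -0.  ] rot [-0.001   0.0065  0.0004] w 0.01 ff 0.0 ee [ 477.3 -258.4  120.7]
[ 481.53457774 -257.64358718   78.53353642] (np.float64(337.24421343546544), np.float64(165.33103460212155)) (np.float64(353.91413063297017), np.float64(167.47006479063228))
shift [1.500e-02 2.000e-04 3.008e-01] turn [ 0.0004 -0.0037 -0.    ]
```

View pics/c6.png

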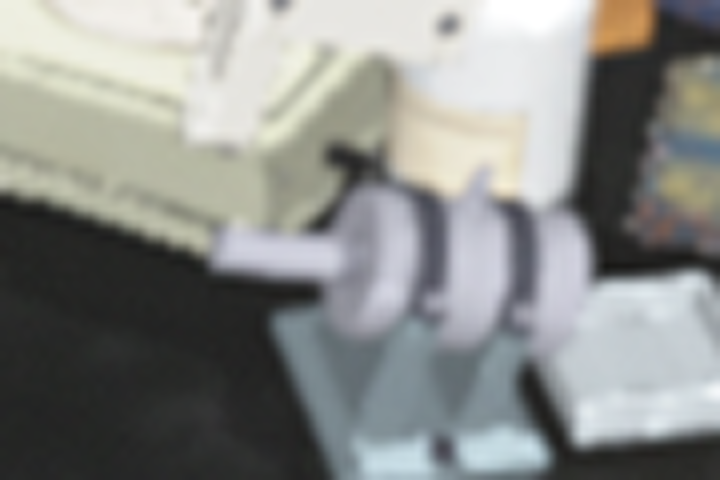

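The picture shows the rod resting straight in the bore, with its tail at about (337,166) as predicted. I'll lower the closed fingers behind it.

arm_command(series=[1, 0, 0, 0, 0, 0, 0, 1, 0, 0, 0.1, 0, 0, 0, 1, 0, 0, 0.2, 0, 0, 0, 1, 0, 0, 0.29, 0, 0, 0, 1, 0, 0, 0.29, 0, 0, 0, 1, 0, 0, 0.29, 0, 0, 0])

```text
clock: 19.1
ee_pos: [465.4, -260.0, 77.6]
orientation: [3.088, 0.232, -0.399]
force: [0.4, -0.3, -1.1]
gripper_width: 0.005
finger_force: 0.0
```

```bash
python3 - <<'E'
from h import *
st()
ref=Rd(.15,np.radians(15));M=np.array([527.5,-251,66.4]);tail=M+ref.apply([62-110,-.3,.3])
rows([(tail+ref.apply([-7.5,0,6]),ref)])
E
```

```text
t19.10 tip-M in tool axes [13.52 -0.39  1.8 ] F tool [0.6 0.4 1. ] T [0.04 0.13 0.03] rot [-0.0002  0.0048  0.0001] w 0.005 ff 0.0 ee [ 465.4 -260.    77.6]
shift [0.0531 0.0007 0.0064] turn [ 0.0001 -0.0031 -0.0001]
```

arm_command(series=[1, 0.025, 0, 0.005, 0, -0.003, 0, 1, 0.04, 0, 0.006, 0, -0.003, 0, 1, 0.053, 0, 0.006, 0, -0.003, 0, 1, 0.066, 0, 0.006, 0, -0.003, 0, 1, 0.08, 0, 0.006, 0, -0.003, 0, 1, 0.09, 0, 0.006, 0, -0.003, 0, 1, 0.1, 0, 0.006, 0, -0.003, 0])

```text
clock: 19.98
ee_pos: [472.7, -258.9, 74.0]
orientation: [3.085, 0.229, -0.43]
force: [-34.2, -2.6, 24.4]
gripper_width: 0.006
finger_force: 19.7
```

```bash
python3 -c "
from h import *
st()"
```

```text
t19.98 tip-M in tool axes [21.62 -0.28  4.91] F tool [-39.3  -2.5 -14.7] T [ 0.49 -6.8  -0.07] rot [ 0.0021 -0.0148  0.0017] w 0.006 ff 19.7 ee [ 472.7 -258.9   74. ]
```

Force rose to 39 N with a downward drag, so the rod is binding. I'm backing off right away.

arm_command(series=[1, -0.05, 0, -0.01, 0, 0, 0, 1, -0.06, 0, -0.02, 0, 0, 0, 1, -0.06, 0, -0.02, 0, 0, 0])

```text
clock: 20.35
ee_pos: [472.3, -258.9, 78.3]
orientation: [3.087, 0.232, -0.404]
force: [-0.6, 0.4, 0.1]
gripper_width: 0.004
finger_force: 0.0
```

```bash
python3 - <<'E'
from h import *
st()
p,d=eyes.camera('side');np.savez('side7.npz',p=p);cv2.imwrite('pics/c7.png',cv2.resize(p[135:195,310:400],None,fx=8,fy=8,interpolation=cv2.INTER_CUBIC))
E
```

```text
t20.35 tip-M in tool axes [20.04 -0.41 -0.39] F tool [-0.6 -0.5  0.1] T [0.04 0.12 0.  ] rot [-0.0006  0.0012 -0.    ] w 0.004 ff 0.0 ee [ 472.3 -258.9   78.3]
```

View pics/c7.png

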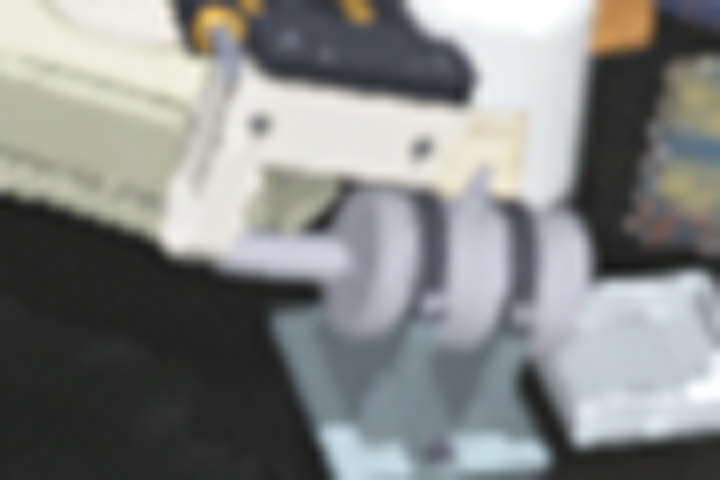

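Torque (6.8 Nm over 39 N, an arm of 0.17 m) shows the load was at the fingertip. The arm gives downward under load and dragged the tail, which cocked the rod. I'll push again gently, lifting to compensate.

arm_command(series=[1, 0.0, 0, 0.012, 0, 0, 0, 1, 0.01, 0, 0.012, 0, 0.001, 0, 1, 0.018, 0, 0.009, 0, 0.003, 0, 1, 0.026, 0, 0.006, 0, 0.004, 0, 1, 0.026, 0, 0.006, 0, 0.004, 0])

```text
clock: 21.02
ee_pos: [472.9, -258.5, 75.6]
orientation: [3.088, 0.231, -0.404]
force: [-8.9, -1.1, 2.8]
gripper_width: 0.004
finger_force: 4.8
```

```bash
python3 -c "
from h import *
st()"
```

```text
t21.02 tip-M in tool axes [21.4  -0.73  2.02] F tool [-9.3 -0.2 -0.4] T [-0.07 -1.59  0.01] rot [0.0012 0.0016 0.0003] w 0.004 ff 4.8 ee [ 472.9 -258.5   75.6]
```

arm_command(series=[1, 0.006, 0, -0.001, 0, 0.001, 0, 1, 0.012, 0, -0.003, 0, 0.002, 0, 1, 0.012, 0, -0.003, 0, 0.002, 0])

```text
clock: 21.4
ee_pos: [474.0, -258.3, 75.6]
orientation: [3.089, 0.231, -0.402]
force: [-12.0, -2.7, 4.4]
gripper_width: 0.006
finger_force: 6.3
```

```bash
python3 -c "
from h import *
st()"
```

```text
t21.40 tip-M in tool axes [22.5  -0.74  1.67] F tool [-13.    0.8  -1.1] T [ 0.05 -2.1  -0.03] rot [0.0016 0.0033 0.0005] w 0.006 ff 6.3 ee [ 474.  -258.3   75.6]
```

It's moving at 13 N, so I'll push on steadily.

arm_command(series=[1, 0.008, 0, -0.001, 0, 0, 0, 1, 0.016, 0, -0.001, 0, 0, 0, 1, 0.024, 0, -0.001, 0, 0, 0, 1, 0.032, 0, -0.001, 0, 0, 0, 1, 0.032, 0, -0.001, 0, 0, 0])

```text
clock: 22.02
ee_pos: [478.5, -257.6, 74.5]
orientation: [3.089, 0.231, -0.402]
force: [-12.6, -1.4, 4.2]
gripper_width: 0.005
finger_force: 6.7
```

```bash
python3 -c "
from h import *
st()"
```

```text
t22.02 tip-M in tool axes [27.16 -0.71  1.52] F tool [-13.3  -0.5  -0.8] T [ 0.   -2.24  0.04] rot [0.0016 0.003  0.0006] w 0.005 ff 6.7 ee [ 478.5 -257.6   74.5]
```

arm_command(series=[1, 0.008, 0, -0.0005, 0, 0, 0, 1, 0.016, 0, -0.0005, 0, 0, 0, 1, 0.024, 0, -0.001, 0, 0, 0, 1, 0.032, 0, -0.001, 0, 0, 0, 1, 0.04, 0, -0.001, 0, 0, 0, 1, 0.048, 0, -0.001, 0, 0, 0, 1, 0.056, 0, -0.001, 0, 0, 0, 1, 0.056, 0, -0.001, 0, 0, 0])

```text
clock: 23.02
ee_pos: [487.8, -256.3, 72.6]
orientation: [3.089, 0.231, -0.398]
force: [-5.7, -1.5, 1.6]
gripper_width: 0.009
finger_force: 3.9
```

```bash
python3 -c "
from h import *
st()"
```

```text
t23.02 tip-M in tool axes [36.75 -0.71  0.75] F tool [-6.1  0.6 -0. ] T [-0.04 -1.32 -0.01] rot [0.0011 0.0055 0.0003] w 0.009 ff 3.9 ee [ 487.8 -256.3   72.6]
```

arm_command(series=[1, 0.008, 0, 0.001, 0, -0.001, 0, 1, 0.016, 0, 0.002, 0, -0.001, 0, 1, 0.024, 0, 0.002, 0, -0.001, 0, 1, 0.024, 0, 0.002, 0, -0.001, 0])

```text
clock: 23.52
ee_pos: [491.2, -255.8, 71.5]
orientation: [3.089, 0.231, -0.401]
force: [-8.0, -0.8, 2.3]
gripper_width: 0.005
finger_force: 4.2
```

```bash
python3 - <<'E'
from h import *
st()
p,d=eyes.camera('side');q=np.load('side7.npz')['p'];np.savez('side8.npz',p=p)
df=cv2.absdiff(p,q).max(2)[160:200,374:412];print('tray changed px',(df>30).sum(),np.argwhere(df>30).mean(0)+[160,374] if (df>30).any() else '')
E
```

```text
t23.52 tip-M in tool axes [40.29 -0.69  1.08] F tool [-8.4 -0.4 -0.2] T [ 0.   -1.39 -0.06] rot [0.001  0.0038 0.0003] w 0.005 ff 4.2 ee [ 491.2 -255.8   71.5]
tray changed px 113 [179.98230088 391.73451327]
```

arm_command(series=[1, 0.008, 0, 0.0, 0, 0, 0, 1, 0.016, 0, 0.0, 0, 0, 0, 1, 0.024, 0, 0, 0, 0, 0, 1, 0.024, 0, 0, 0, 0, 0])

```text
clock: 24.08
ee_pos: [494.6, -255.3, 70.6]
orientation: [3.089, 0.231, -0.401]
force: [-8.3, -1.0, 2.4]
gripper_width: 0.005
finger_force: 4.1
```

```bash
python3 - <<'E'
from h import *
st()
p,d=eyes.camera('side');q=np.load('side8.npz')['p']
a=[cv2.resize(i[145:200,325:415],None,fx=8.5,fy=5.4,interpolation=cv2.INTER_CUBIC) for i in (q,p)]
cv2.imwrite('pics/c9.png',np.vstack(a));np.savez('side9.npz',p=p)
E
```

```text
t24.07 tip-M in tool axes [43.9  -0.67  1.07] F tool [-8.7 -0.3 -0.2] T [ 0.02 -1.38  0.  ] rot [0.001  0.0038 0.0003] w 0.005 ff 4.1 ee [ 494.6 -255.3   70.6]
```

View pics/c9.png

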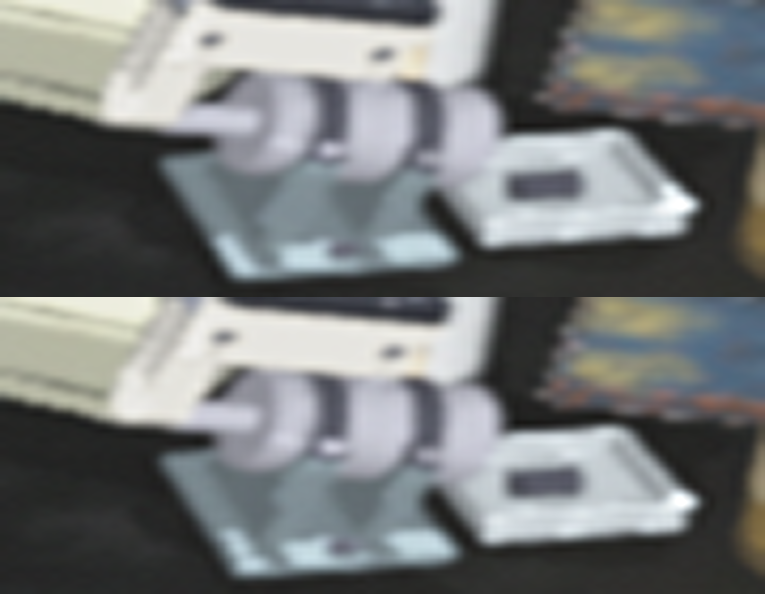

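The anvil (dark cylinder at crop (545,185)) lies in the tray, and the rod is still proud of the upper mouth. I'll stop here and withdraw.

arm_command(series=[1, -0.06, 0, -0.01, 0, 0, 0, 1, -0.15, 0, -0.02, 0, 0, 0, 1, -0.2, 0, -0.2, 0, 0, 0, 1, -0.2, 0, -0.45, 0, 0, 0, 1, -0.2, 0, -0.45, 0, 0, 0])

```text
clock: 24.75
ee_pos: [486.8, -258.2, 148.1]
orientation: [3.086, 0.231, -0.383]
force: [-0.4, -0.3, 0.1]
gripper_width: 0.003
finger_force: 0.0
```

```bash
python3 - <<'E'
from h import *
st()
p,d=eyes.camera('side');q=np.load('side9.npz')['p'];g=cv2.cvtColor(p,cv2.COLOR_BGR2GRAY)
df=cv2.absdiff(p,q).max(2)[165:200,380:412];print('tray changed',(df>30).sum())
i=np.load('side0.npz')['p']
for n,(y0,y1,x0,x1) in dict(crucible=(205,228,350,372),plunger=(212,244,325,345),cap=(180,200,255,285)).items(): print(n,(cv2.absdiff(p,i).max(2)[y0:y1,x0:x1]>40).sum())
for v in range(160,174): print(v,*g[v,336:358])
E
```

```text
t24.75 tip-M in tool axes [ 15.87   1.11 -72.55] F tool [-0.4  0.2  0. ] T [ 0.04  0.17 -0.03] rot [-0.0045  0.0142  0.0009] w 0.003 ff 0.0 ee [ 486.8 -258.2  148.1]
tray changed 7
crucible 0
plunger 0
cap 0
160 180 182 181 182 182 183 181 163 151 150 156 163 166 163 140 98 90 124 144 149 155 173
161 171 177 180 185 184 183 181 163 151 155 166 175 167 142 97 72 105 137 147 146 151 171
162 147 153 170 193 192 181 178 161 151 161 173 165 135 87 56 81 125 144 147 145 149 170
163 148 149 159 184 179 167 167 159 151 154 160 146 106 73 73 110 139 148 146 143 148 169
164 175 172 168 171 163 151 158 155 147 149 167 164 150 143 144 153 159 160 155 147 148 169
165 184 187 184 180 173 165 164 155 145 158 188 200 198 197 194 191 186 185 180 161 151 170
166 171 186 186 184 186 185 174 152 145 165 196 210 210 210 209 208 205 206 200 176 155 171
167 120 143 146 148 172 184 168 133 136 168 196 206 207 208 208 208 208 210 205 177 155 176
168 55 68 66 77 121 140 122 91 114 159 183 189 189 192 197 197 200 202 195 166 154 187
169 37 35 33 37 56 65 55 48 78 115 131 135 137 144 160 171 177 180 172 154 158 204
170 36 37 37 35 35 35 32 35 43 53 60 61 63 78 115 142 153 155 152 147 166 210
171 38 37 39 37 37 37 36 37 34 35 33 32 28 47 96 133 146 145 144 147 168 202
172 38 37 38 37 37 39 38 37 39 39 40 42 43 61 100 133 144 146 145 150 171 191
173 38 37 37 38 36 38 36 40 55 65 71 78 85 100 117 135 146 145 147 157 173 183
```

The rod is still seated with its tail proud (about 345 to 355 px), the tray, bystanders and anvil are undisturbed, and the robot is clear. After a short settle I'll hand in.

arm_command(series=[1, 0, 0, 0, 0, 0, 0, 1, 0, 0, 0, 0, 0, 0, 1, 0, 0, 0, 0, 0, 0])

```text
clock: 25.18
ee_pos: [483.9, -256.7, 143.0]
orientation: [3.089, 0.232, -0.397]
force: [0.2, -0.4, 0.1]
gripper_width: 0.006
finger_force: 0.0
```

```bash
python3 -c "
from h import *
print(workorder.hand_in())"
```

```text
the job is handed in; nothing more can be done
None
```

I handed the job in at about 25 s: the anvil is in the tray, the rod is in the bore with its upper end proud, and nothing else in view moved, but one bind during the push reached about 39 N axially (42 N total) at the wrist, so the 35 N rod-on-die and 40 N press limits may have been passed; hand-in gave no verdict.

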